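Find the tired vial lifter with a check weight

TASK

One of the three sprung vial lifters on the bench has a tired spring. Find it with the steel check weight: stood on a pan and let go, the weight pushes the tired one down by far the furthest, about 20 mm. Leave the weight standing upright in the middle of that pan.

Things in the scene. Friction and masses are not known exactly. Their poses are not given: they have to be found in the camera images.
- weight_center (a point): Centre of the bright steel half-kilo check weight (about 0.5 kg), half-way up: 32 mm above its flat underside. Upright cylinder 40 mm across and 48 mm tall, then a narrow neck and a 26 mm wide knob; 64 mm tall in all. Starts upright on the bench beside or between the lifters. Grip the cylinder at or a little below this point. z runs up its axis.
- pan_a (a point): Centre of the top of the round flat steel pan (64 mm across, no rim) on one of three outwardly identical sprung vial lifters: square aluminium housing 46 mm high, fixed to the bench on a 64 mm foot plate, and a 14 mm upright rod with dark rings every 5 mm. Unloaded this point is 82 mm above the bench; it moves straight down with the pan (26 mm at most) and springs back. z points up.
- pan_b (a point): The same point on the second lifter, built as pan_a. Under the check weight standing free on it, a pan settles within 0.5 s: about 5 mm lower on a stiff lifter, 9 mm on a medium one, 20 mm on the tired one (each give or take 10 percent). There is one lifter of each grade, in any order.
- pan_c (a point): The same point on the third lifter, built as pan_a. Pans stand 120 mm or more apart, centre to centre.
There are look-alikes about, which are no part of the job. What is shaped like the part that bears pan_c but blue is not meant.

How it is judged:
At the end, for the whole second after the job is handed in: The check weight stands upright (within 10 degrees) and released on one lifter's pan, its axis within 20 mm of the pan's centre, its underside on the pan, and under it that pan rests at least 15 mm below its unloaded height (below 67 mm above the bench), which only the tired lifter does (((horizontal distance between weight_center and pan_a below 0.02 m and z of weight_center in the frame of pan_a between 0.027 and 0.037 m and height (world z) of pan_a below 0.067 m and angle between weight_center's own z axis and vertical below 0.17 rad) or (horizontal distance between weight_center and pan_b below 0.02 m and z of weight_center in the frame of pan_b between 0.027 and 0.037 m and height (world z) of pan_b below 0.067 m and angle between weight_center's own z axis and vertical below 0.17 rad) or (horizontal distance between weight_center and pan_c below 0.02 m and z of weight_center in the frame of pan_c between 0.027 and 0.037 m and height (world z) of pan_c below 0.067 m and angle between weight_center's own z axis and vertical below 0.17 rad))); the robot touches nothing.
It also fails if it takes over 64 s, if anything falls off the work surface, if the arm or the gripper's body presses on something with over 40 N, if the wrist force passes 120 N, or if a joint passes its speed limit or range.

ROBOT

A 6-joint arm with a two-finger parallel gripper is mounted at the origin on the work surface. World frame = base frame: x ahead of the robot, y to its left, z up, the work surface at z = 0. Lengths are in m, angles in rad, forces in N, time in s.
With the tool pointing down it reaches from about 0.35 to 0.8 m from the base axis. Payload 7.3 kg.
Tool frame: the origin (TCP) lies between the finger pads; the fingertips stand 14 mm ahead of it and the grasp point (between the pads) lies 5 mm behind it (robot.finger_overhang is the distance from the TCP to the fingertips, in m); z points along the fingers, y is the line along which they close (so a half turn about z gives the same grasp; the last joint's range is limited). The gripper opens to 85 mm and grips with 20 to 120 N. Pads are 22 mm wide; open, the fingers measure 114 mm over their backs; the gripper's body (76 mm by 85 mm) begins 54 mm behind the grasp point. The pads swing forward as they close: fully open they stand 13 mm farther back than shut.
Start: joints at [-1.376, 0.342, 1.524, -0, 1.275, -0.146], TCP at [0.175, -0.495, 0.245] pointing down, gripper open.
Joint ranges: [-2.53, 2.53], [-0.77, 2.02], [0.04, 2.7], [-1, 4.14], [0.28, 2.66], [-3.11, 3.11]. Speed limits (rad/s): [2.57, 2.57, 3.14, 3.14, 3.14, 3.14].

INTERFACE

Orientations are given as a rotation vector (axis times angle).
In Python, from bench import robot, optics, job gives the robot as it stands. The module is installed in compiled form; this text tells all that it offers.
- The arm moves only by the shell command python3 -m pendant 'ROWS' [FORCE]. ROWS is JSON, a list of rows, each a list of 7 numbers: the turn, a rotation vector about the tool's x, y, z in rad, then the shift along the tool's x, y, z in cm, then the opening, from 0 (shut) to 1 (fully open). A call has exactly 5 rows; each row shifts and turns the commanded pose from where the row before left it, along the tool's axes as they then stand; what a row does not reach is not made up. A row lasts 1/10 s, in which the tool goes at most 50 mm and 8.59 degrees, less where a joint would pass 70% of its speed; a pose out of reach is approached as far as the arm can. A call is refused whole if a number of a shift passes 5 or a number of a turn 0.15, either way. A call with a gripper value outside its range is refused whole. The fingers move at their own pace and stop on an object; FORCE is the grip in N (left out, the last holds). Time passes only in rows, so rows that do not move let the fingers close, or fill a call up. It gives the time, the measured TCP pose, the force, the opening and the grip force at its end, in the units of the state.
- robot.sense(): the state, without advancing time (a new reading comes with each control period).
- optics.grab_frame(name): name is "side" or "top"; returns a dict with "image" (384x512x3 uint8, red, green, blue), "fx", "fy", "cx", "cy" (pixels), "rvec" (rotation vector, rad) and "tvec" (3), from world to camera coordinates, as OpenCV has them. Camera axes: x right, y down, z forward; pixel columns grow to the right and rows downward; lengths in m; the calibration is good to about 2 mm. A picture is of the moment at which its call begins. There is no depth.
- job.sign_off(): hands the job in; it is judged then, once.
The state is a dict: "t": time; "joint_positions": joint angles; "qvel": joint speeds; "joint_efforts": joint torques, N m; "eef_pos": TCP position; "tcp_rot": TCP orientation; "wrist_force": force on the tool from outside, world axes, zero at the start; "wrist_torque": the same for the moment, N m; "grip_width": finger opening in m; "grip_force": force on a finger pad.
Only numpy, scipy, OpenCV 4.12 (cv2) and the standard library are available. Lean on these libraries where they do the work, as an engineer would, in place of code of your own. Each camera call takes 0.05 s, during which the arm holds its last target. There are 200 camera calls.

## Working session

There is one attempt and no reset: what is moved stays moved. The work goes in short steps, Python scripts to look and compute and a shell command to move; the robot and the scene stay as the last step left them, time stands still between calls to the robot, and variables do not carry over. Pictures are saved under pics/ and viewed, at most 10 in all, crops included, and the job is handed in when it is done.

```bash
mkdir -p pics; cat > h.py <<'E'
import numpy as np, cv2
from bench import robot, optics, job
def grab(n,save=None):
    f=optics.grab_frame(n)
    if save: cv2.imwrite('pics/'+save,cv2.cvtColor(f['image'],cv2.COLOR_RGB2BGR))
    return f
def cam(f):
    R=cv2.Rodrigues(np.array(f['rvec'],float))[0];t=np.array(f['tvec'],float).ravel();return R,t
def ray(f,u,v,z):
    R,t=cam(f);c=-R.T@t;d=R.T@np.array([(u-f['cx'])/f['fx'],(v-f['cy'])/f['fy'],1])
    return c+d*(z-c[2])/d[2]
def proj(f,p):
    R,t=cam(f);q=R@np.array(p)+t;return f['fx']*q[0]/q[2]+f['cx'],f['fy']*q[1]/q[2]+f['cy']
E
python3 - <<'E'
from h import *
a=grab('top')['image'];b=grab('side')['image']
cv2.imwrite('pics/0.png',cv2.cvtColor(cv2.resize(np.vstack([a,b]),(800,1200)),cv2.COLOR_RGB2BGR)[:600])
cv2.imwrite('pics/1.png',cv2.cvtColor(cv2.resize(b,(800,600)),cv2.COLOR_RGB2BGR))
s=robot.sense();print({k:np.round(v,3).tolist() for k,v in s.items()})
E
```

```text
{'t': 0.1, 'joint_positions': [-1.376, 0.343, 1.525, 0.0, 1.275, -0.146], 'qvel': [-0.001, 0.001, -0.002, -0.001, -0.001, -0.0], 'joint_efforts': [0.002, -43.445, -24.649, -0.0, 0.005, -0.0], 'eef_pos': [0.175, -0.494, 0.245], 'tcp_rot': [-3.095, -0.533, 0.0], 'wrist_force': [0.307, -0.45, -0.979], 'wrist_torque': [0.026, -0.019, -0.051], 'grip_force': 0.0, 'grip_width': 0.086}
```

View pics/0.png

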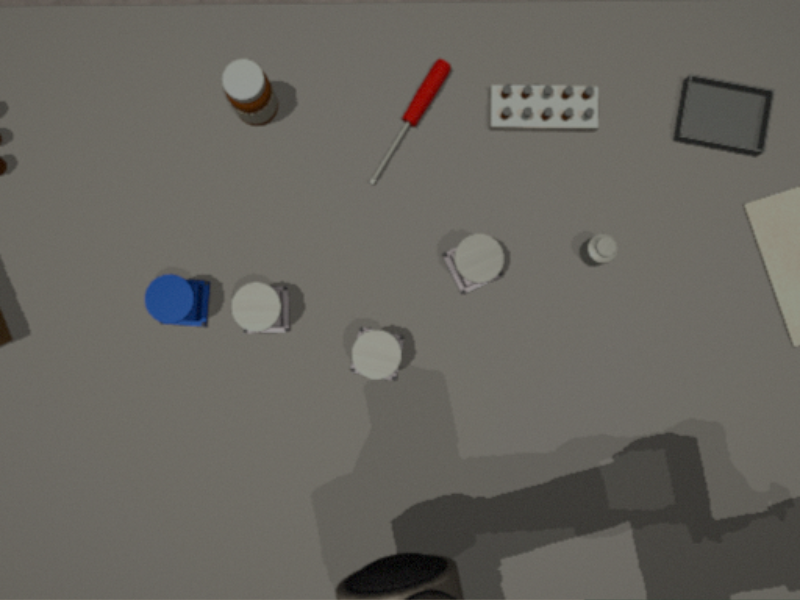

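View pics/1.png

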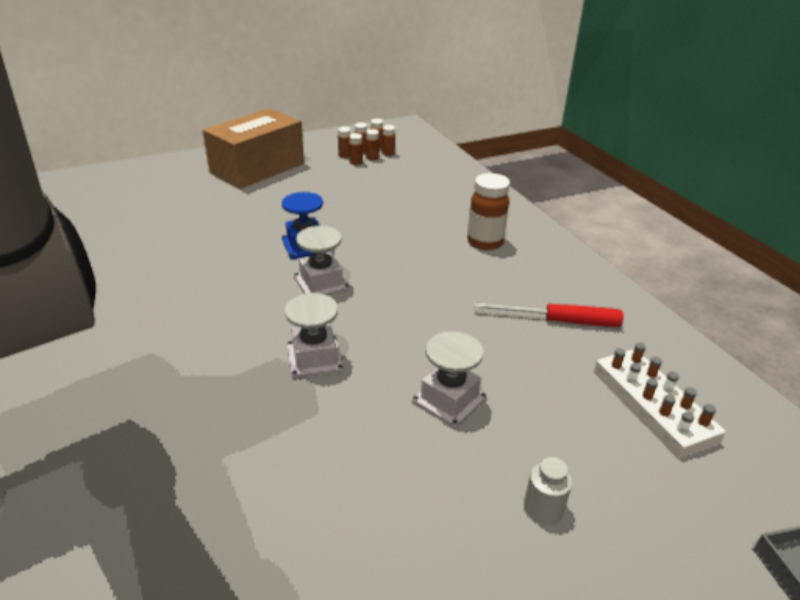

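Top view (800-px scale): steel pans at (257,307), (377,354) and (480,259). The weight's knob is at (602,249). The blue lifter at (170,299) is a look-alike and excluded. The white-capped bottle at (245,80), the small vials and the rack could be mistaken for the weight, but they have the wrong shape. The side view agrees: weight at (548,490), pans at (319,240), (311,311) and (454,352).

```bash
cat >> h.py <<'E'
def blob(f,u,v,r,thr):
    # centroid of the bright grey blob nearest (u,v), full-res px
    im=f['image'].astype(int);m=((im.min(2)>thr)).astype(np.uint8)
    w=np.zeros_like(m);cv2.circle(w,(int(u),int(v)),r,1,-1);m=m*w
    m=cv2.morphologyEx(m,cv2.MORPH_OPEN,np.ones((3,3),np.uint8))
    n,l,st,c=cv2.connectedComponentsWithStats(m)
    k=1+np.argmax(st[1:,4]);return c[k],st[k]
E
python3 - <<'E'
from h import *
f=grab('top');g=grab('side');s=1.5625
print('cam',*[np.round(-cam(x)[0].T@cam(x)[1],3) for x in (f,g)])
for n,u,v,us,vs,z in [('p1',257,307,319,240,.082),('p2',377,354,311,311,.082),('p3',480,259,454,352,.082),('w',602,245,552,467,.064)]:
    for nm,F,U,V in (('top',f,u,v),('side',g,us,vs)):
        c,st=blob(F,U/s,V/s,22 if n!='w' else 11,150); print(n,nm,np.round(c,1),st[2:],np.round(ray(F,*c,z),4))
a=cv2.resize(f['image'][140:180,365:405],(400,400),interpolation=cv2.INTER_CUBIC)
b=cv2.resize(g['image'][285:340,325:380],(400,400),interpolation=cv2.INTER_CUBIC)
cv2.imwrite('pics/2.png',cv2.cvtColor(np.hstack([a,b]),cv2.COLOR_RGB2BGR))
E
```

```text
cam [0.48  0.053 1.046] [ 0.3   -0.531  0.55 ]Traceback (most recent call last):
  File "<stdin>", line 6, in <module>
  File "h.py", line 20, in blob
    k=1+np.argmax(st[1:,4]);return c[k],st[k]
        ~~~~~~~~~^^^^^^^^^^
    return _wrapfunc(a, 'argmax', axis=axis, out=out, **kwds)
    return bound(*args, **kwds)
ValueError: attempt to get argmax of an empty sequence
```

```bash
cat > m.py <<'E'
from h import *
f=grab('top');g=grab('side');s=1.5625
for n,u,v,us,vs,z in [('p1',257,307,319,240,.082),('p2',377,354,311,311,.082),('p3',480,259,454,352,.082),('w',602,245,552,467,.064)]:
    for nm,F,U,V in (('top',f,u,v),('side',g,us,vs)):
        r=22 if n!='w' else 11
        p=F['image'].min(2)[int(V/s)-r:int(V/s)+r,int(U/s)-r:int(U/s)+r]
        t=cv2.threshold(np.ascontiguousarray(p),0,255,cv2.THRESH_OTSU)[0]
        if n!='w': t=(t+np.percentile(p,90))/2 if t<np.percentile(p,90)-25 else t
        c,st=blob(F,U/s,V/s,r,t); print(n,nm,t,np.round(c,1),st[:4],np.round(ray(F,*c,z),4),np.round(ray(F,st[0]+st[2]/2-.5,st[1]+st[3]/2-.5,z),4))
a=cv2.resize(f['image'][140:180,365:405],(400,400),interpolation=cv2.INTER_CUBIC)
b=cv2.resize(g['image'][285:340,325:380],(400,400),interpolation=cv2.INTER_CUBIC)
cv2.imwrite('pics/2.png',cv2.cvtColor(np.hstack([a,b]),cv2.COLOR_RGB2BGR))
E
python3 m.py
```

```text
p1 top 116.0 [163.7 196.8] [148 181  32  32] [0.5343 0.2209 0.082 ] [0.5349 0.2213 0.082 ]
p1 side 146.0 [210.4 149.1] [190 132  36  37] [0.5514 0.2266 0.082 ] [0.5442 0.2255 0.082 ]
p2 top 127.5 [240.2 226.8] [226 212  30  31] [0.4729 0.0677 0.082 ] [0.4725 0.0672 0.082 ]
p2 side 160.5 [196.9 197. ] [178 180  43  35] [0.4684 0.0701 0.082 ] [0.4719 0.0685 0.082 ]
p3 top 112.0 [305.9 165.8] [291 150  31  36] [ 0.5944 -0.0656  0.082 ] [ 0.591  -0.0658  0.082 ]
p3 side 157.0 [289.4 220.2] [269 204  43  36] [ 0.5965 -0.0575  0.082 ] [ 0.5958 -0.0609  0.082 ]
w top 84.0 [385.6 156.1] [376 146  20  21] [ 0.6151 -0.232   0.064 ] [ 0.6154 -0.2319  0.064 ]
w side 138.0 [353.7 296.4] [343 288  21  18] [ 0.6123 -0.2307  0.064 ] [ 0.6112 -0.2305  0.064 ]
```

View pics/2.png

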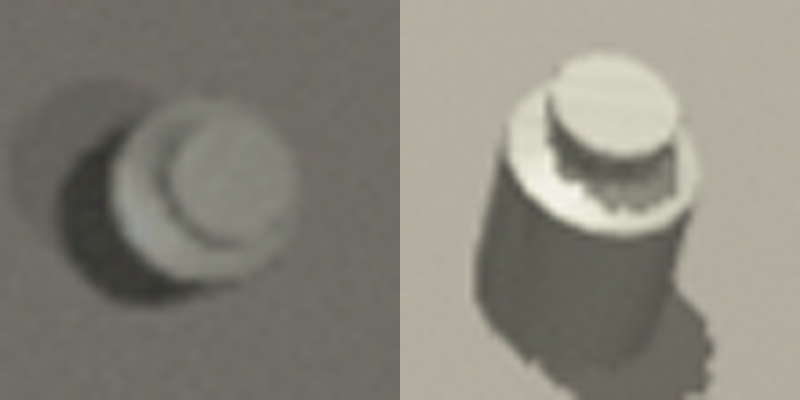

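```bash
cat >> h.py <<'E'
def rot(): return cv2.Rodrigues(np.array(robot.sense()['tcp_rot'],float))[0]
def go(p):
    "cm shift in tool axes from measured tcp to p"
    return np.round(rot().T@(np.array(p)-robot.sense()['eef_pos'])*100,2)
def rep():
    s=robot.sense();print('t',round(s['t'],2),'p',np.round(s['eef_pos'],4),'F',np.round(s['wrist_force'],2),'w',round(s['grip_width'],4),'g',round(s['grip_force'],1))
E
python3 - <<'E'
from h import *
f=grab('top');g=grab('side')
print(np.round(ray(f,388.5,158,.064),4),np.round(ray(g,355,299.2,.064),4),np.round(ray(f,307.2,165.8,.082),4),np.round(ray(g,454/1.5625,352/1.5625,.082),4))
print(np.round(rot(),4)); rep(); print(go([.612,-.233,.15]))
E
```

```text
[ 0.6112 -0.2379  0.064 ] [ 0.611  -0.2358  0.064 ] [ 0.5944 -0.0682  0.082 ] [ 0.5919 -0.0702  0.082 ]
[[ 9.425e-01  3.342e-01 -1.000e-04]
 [ 3.342e-01 -9.425e-01  1.000e-04]
 [-0.000e+00 -1.000e-04 -1.000e+00]]
t 0.4 p [ 0.1755 -0.4948  0.2452] F [-0.18 -0.76  0.08] w 0.085 g 0.0
[ 49.89 -10.08   9.52]
```

```bash
R='import h;h.rep()'
python3 -m pendant '[[0,0,0,3.3,-0.65,0,1],[0,0,0,3.3,-0.65,0,1],[0,0,0,3.3,-0.65,0,1],[0,0,0,3.3,-0.65,0,1],[0,0,0,3.3,-0.65,0,1]]' 60 >/dev/null
python3 -m pendant '[[0,0,0,3.3,-0.65,0,1],[0,0,0,3.3,-0.65,0,1],[0,0,0,3.3,-0.65,0,1],[0,0,0,3.3,-0.65,0,1],[0,0,0,3.3,-0.65,0,1]]' >/dev/null
python3 -m pendant '[[0,0,0,3.3,-0.65,1.5,1],[0,0,0,3.3,-0.65,1.5,1],[0,0,0,3.3,-0.65,1.5,1],[0,0,0,3.3,-0.65,1.5,1],[0,0,0,3.3,-0.65,1.5,1]]'
python3 -c "from h import *;rep();print(go([.611,-.237,.027]))"
```

```text
t: 1.9
eef_pos: [0.6105, -0.2366, 0.1696]
tcp_rot: [3.096, 0.533, -0.0]
wrist_force: [-0.3, -0.2, -0.6]
grip_width: 0.0855
grip_force: 0.0
t 1.9 p [ 0.6105 -0.2366  0.1696] F [-0.3  -0.23 -0.64] w 0.0855 g 0.0
[ 0.03  0.05 14.26]
```

```bash
python3 -m pendant '[[0,0,0,0,0,3.5,1],[0,0,0,0,0,3.5,1],[0,0,0,0,0,3.3,1],[0,0,0,0,0,2.5,1],[0,0,0,0,0,1.5,1]]' >/dev/null
python3 -c "from h import *;rep()
f=grab('side');cv2.imwrite('pics/3.png',cv2.cvtColor(cv2.resize(f['image'][220:384,260:460],(800,600)),cv2.COLOR_RGB2BGR))"
```

```text
t 2.4 p [ 0.6084 -0.2369  0.0247] F [-0.32 -0.27  0.49] w 0.0856 g 0.0
```

View pics/3.png

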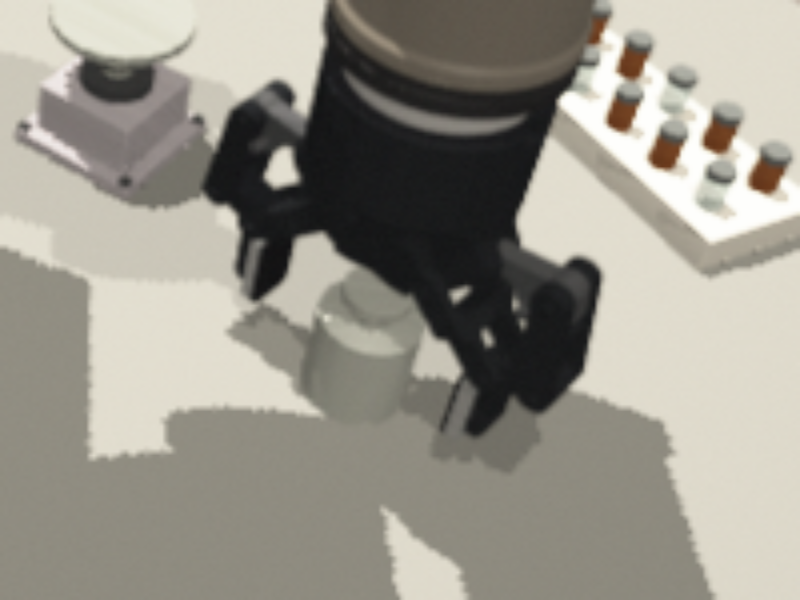

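The weight (365,350) stands centred between the open pads (260,270) and (465,405), so I close on it and lift.

```bash
python3 -m pendant '[[0,0,0,0,0,0,0.5],[0,0,0,0,0,0,0.4],[0,0,0,0,0,0,0.3],[0,0,0,0,0,0,0.3],[0,0,0,0,0,0,0.3]]' 60 >/dev/null
python3 -m pendant '[[0,0,0,0,0,0,0.3],[0,0,0,0,0,0,0.3],[0,0,0,0,0,-0.5,0.3],[0,0,0,0,0,-1,0.3],[0,0,0,0,0,-2,0.3]]' >/dev/null
python3 -c "from h import *;rep()"
python3 -m pendant '[[0,0,0,0,0,-3,0.3],[0,0,0,0,0,-3,0.3],[0,0,0,0,0,-3,0.3],[0,0,0,0,0,-2,0.3],[0,0,0,0,0,0,0.3]]' >/dev/null
python3 -c "from h import *;rep();print(go([.593,-.069,.165]))"
```

```text
t 3.45 p [ 0.6081 -0.2369  0.0611] F [ 0.16 -0.06 -4.26] w 0.0383 g 60.9
t 3.95 p [ 0.6108 -0.2382  0.1763] F [ 1.16 -0.51 -4.46] w 0.0384 g 61.2
[  3.97 -16.55   1.06]
```

```bash
python3 -m pendant '[[0,0,0,0.6,-2.2,0,0.3],[0,0,0,1.0,-4.2,0,0.3],[0,0,0,1.0,-4.2,0,0.3],[0,0,0,0.9,-3.9,0,0.3],[0,0,0,0.5,-2.05,0,0.3]]' >/dev/null
python3 -m pendant '[[0,0,0,0,0,1.5,0.3],[0,0,0,0,0,2,0.3],[0,0,0,0,0,1.5,0.3],[0,0,0,0,0,0.5,0.3],[0,0,0,0,0,0,0.3]]' >/dev/null
python3 -c "from h import *;rep();print(go([.593,-.069,.098]))
f=grab('top')['image'][120:210,250:370];g=grab('side')['image'][150:270,220:380]
z=lambda a:cv2.resize(a,(400,300),interpolation=cv2.INTER_CUBIC)
cv2.imwrite('pics/4.png',cv2.cvtColor(np.hstack([z(f),z(g)]),cv2.COLOR_RGB2BGR))"
```

```text
t 4.95 p [ 0.5909 -0.068   0.1157] F [ 0.47 -0.95 -4.63] w 0.0387 g 61.5
[0.17 0.17 1.77]
```

View pics/4.png

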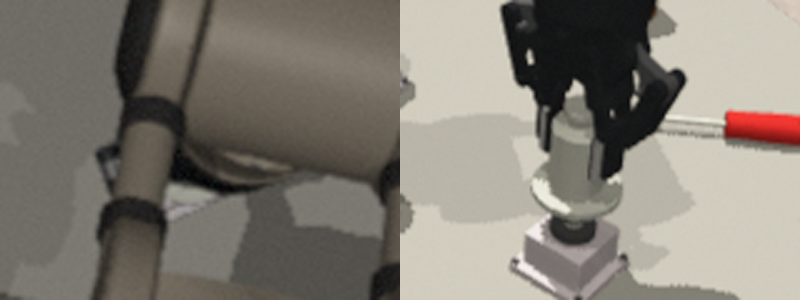

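The weight (575,155) hangs over the middle of the pan (575,195). I press down about 16 mm below the present height and read the force.

```bash
python3 -m pendant '[[0,0,0,0.1,0.1,0.4,0.3],[0,0,0,0.1,0.1,0.4,0.3],[0,0,0,0,0,0,0.3],[0,0,0,0,0,0,0.3],[0,0,0,0,0,0,0.3]]' >/dev/null
python3 -c "from h import *;rep()"
python3 -m pendant '[[0,0,0,0,0,0.4,0.3],[0,0,0,0,0,0.4,0.3],[0,0,0,0,0,0,0.3],[0,0,0,0,0,0,0.3],[0,0,0,0,0,0,0.3]]' >/dev/null
python3 -c "from h import *;rep()"
```

```text
t 5.55 p [ 0.5946 -0.0695  0.1096] F [ 0.34 -0.49 -3.18] w 0.0386 g 61.7
t 6.05 p [ 0.5947 -0.0695  0.1017] F [ 0.54 -0.28  1.15] w 0.0382 g 62.1
```

```bash
python3 -m pendant '[[0,0,0,0,0,-1,0.3],[0,0,0,0,0,-2,0.3],[0,0,0,0,0,-2,0.3],[0,0,0,0,0,-0.5,0.3],[0,0,0,0,0,0,0.3]]' >/dev/null
python3 -c "from h import *;rep();print(go([.4725,.068,.116]))"
```

```text
t 6.55 p [ 0.5944 -0.0692  0.1568] F [-0.49 -0.29 -4.86] w 0.0384 g 61.7
[ -6.9  -17.01   4.07]
```

```bash
python3 -m pendant '[[0,0,0,-0.9,-2.2,0,0.3],[0,0,0,-1.7,-4.2,0,0.3],[0,0,0,-1.7,-4.2,0,0.3],[0,0,0,-1.6,-3.9,0,0.3],[0,0,0,-1.0,-2.5,0,0.3]]' >/dev/null
python3 -m pendant '[[0,0,0,0,0,1.5,0.3],[0,0,0,0,0,1.5,0.3],[0,0,0,0,0,0.8,0.3],[0,0,0,0,0,0.2,0.3],[0,0,0,0,0,0,0.3]]' >/dev/null
python3 -c "from h import *;rep();print(go([.4725,.068,.11]))"
python3 -m pendant '[[0,0,0,0,0,0.4,0.3],[0,0,0,0,0,0.4,0.3],[0,0,0,0,0,0,0.3],[0,0,0,0,0,0,0.3],[0,0,0,0,0,0,0.3]]' >/dev/null
python3 -c "from h import *;rep()"
python3 -m pendant '[[0,0,0,0,0,0.4,0.3],[0,0,0,0,0,0.4,0.3],[0,0,0,0,0,0,0.3],[0,0,0,0,0,0,0.3],[0,0,0,0,0,0,0.3]]' >/dev/null
python3 -c "from h import *;rep()"
```

```text
t 7.55 p [0.4723 0.0677 0.1158] F [ 0.2  -0.59 -4.25] w 0.0384 g 61.8
[ 0.03 -0.03  0.58]
t 8.05 p [0.4727 0.0677 0.1085] F [ 0.77  0.33 -3.45] w 0.0388 g 62.0
t 8.55 p [0.4727 0.0678 0.1004] F [ 1.26 -0.9  -1.89] w 0.0381 g 62.1
```

p2 looks tired at about 0.2 N/mm, against 0.54 N/mm for p3. I follow it down a further 9 mm, which is close to its equilibrium.

```bash
python3 -m pendant '[[0,0,0,0,0,0.3,0.3],[0,0,0,0,0,0.3,0.3],[0,0,0,0,0,0.3,0.3],[0,0,0,0,0,0,0.3],[0,0,0,0,0,0,0.3]]' >/dev/null
python3 -c "from h import *;rep()
f=grab('side')['image'][140:260,120:280]
cv2.imwrite('pics/5.png',cv2.cvtColor(cv2.resize(f,(800,600),interpolation=cv2.INTER_CUBIC),cv2.COLOR_RGB2BGR))"
```

```text
t 9.05 p [0.4727 0.0678 0.0913] F [ 0.59 -0.02 -0.51] w 0.0384 g 62.4
```

View pics/5.png

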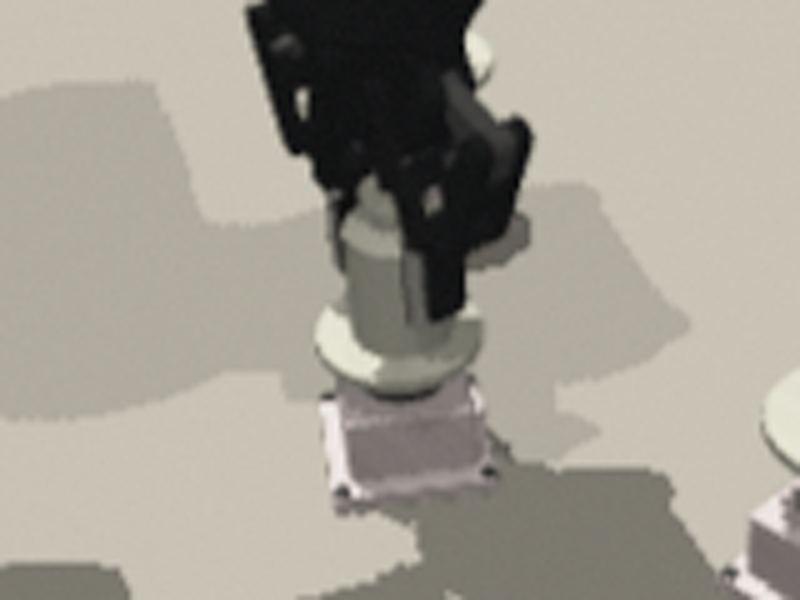

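The pan (400,350) is well down and the weight (385,300) is upright at its middle. The net force is near zero, so I release and retreat.

```bash
python3 -m pendant '[[0,0,0,0,0,0,0.5],[0,0,0,0,0,0,0.6],[0,0,0,0,0,0,0.8],[0,0,0,0,0,0,0.9],[0,0,0,0,0,0,0.9]]' >/dev/null
python3 -m pendant '[[0,0,0,0,0,0,0.9],[0,0,0,0,0,-1,0.9],[0,0,0,0,0,-2,0.9],[0,0,0,0,0,-3,0.9],[0,0,0,0,0,-3,0.9]]' >/dev/null
python3 -m pendant '[[0,0,0,0,0,-3,0.9],[0,0,0,1.5,3,-1,0.9],[0,0,0,1.5,4,0,0.9],[0,0,0,1.5,4,0,0.9],[0,0,0,1,3,0,0.9]]' >/dev/null
python3 -m pendant '[[0,0,0,1.5,3,0,0.9],[0,0,0,1.5,3,0,0.9],[0,0,0,0,0,0,0.9],[0,0,0,0,0,0,0.9],[0,0,0,0,0,0,0.9]]' >/dev/null
python3 -c "from h import *;rep()
f=grab('top')['image'][180:270,180:300];g=grab('side')['image'][140:260,120:280]
z=lambda a:cv2.resize(a,(400,300),interpolation=cv2.INTER_CUBIC)
cv2.imwrite('pics/6.png',cv2.cvtColor(np.hstack([z(f),z(g)]),cv2.COLOR_RGB2BGR))
F=grab('side');print([np.round(proj(F,[.4725,.068,h]),1) for h in (.062,.126)])"
```

```text
t 11.1 p [ 0.6188 -0.0915  0.2216] F [-0.83  0.97 -0.15] w 0.0768 g 0.0
[array([200. , 205.4]), array([198. , 177.8])]
```

View pics/6.png

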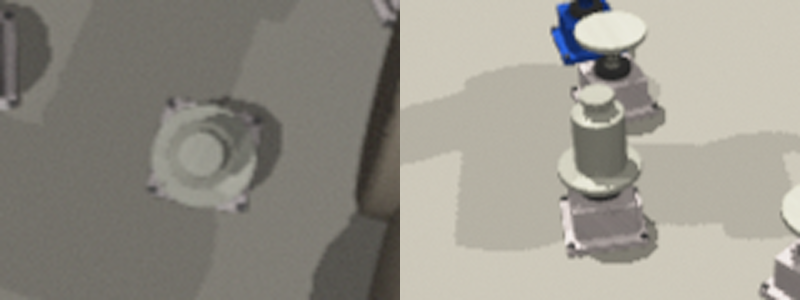

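The weight stands upright in the middle of the pan. Its knob is at (598,94) in the side view, where a 20 mm sink predicts (595,94). The robot is clear, so I hand in.

```bash
python3 -c "from bench import job;print(job.sign_off())"
```

```text
the job is handed in; nothing more can be done
None
```

The check weight is standing upright, released and central, on the tired lifter (the pan near x 0.47, y 0.07), which has sunk about 20 mm. I identified it by pressing the held weight on two of the three pans and never tried the third; the job is handed in, with no verdict shown.

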